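# Take up the prism with the sprung tweezers at the marked gap

## Task

Take the sprung tweezers from their rest and, with their rubber-padded tips, take the glass prism by its two frosted end faces, squeezing until the outer face of the right blade stands on the green ring of the guide pin. Holding that squeeze steady, lift the prism level, at least 5 cm clear of the glass flat, for its underside to be inspected; the program finishes while still holding it there in the tweezers. Touch the prism only with the tweezers, and leave the gauge block, the lens and the bottle where they are.

Things in the scene. Friction and masses are not known exactly. Their poses are not given: they have to be found in the camera images.
- tweezers: Steel sprung tweezers, 200 mm long, 80 g, lying so that the two blades (12 mm high, 3 mm thick) close horizontally. Origin on the mid-line, on the underside, below the thumb zone; x to the tips, z up. Heel at x = -110 mm, pivot of both blades at x = -95 mm, tips end at x = +92 mm. Both blades move equally, so x stays the mid-line
- thumb (a point): Middle of the thumb zone (28 mm of dark serrations) where the tweezers are gripped, 6 mm above their underside. Width over the blades here: 36.5 mm at rest, 27 mm at the mark (outer faces then parallel). Spring: yields from 3 N on each blade here, 7 N at the mark, 10 N with the prism between the tips; a grip of 20 to 40 N is ample
- ring (a point): Middle of the green ring, 2.4 mm wide, on the 4 mm guide pin. The pin is fixed to the left blade 43 mm ahead of the thumb zone and runs out through the right (-y) blade: 3 mm sticks out at rest, 16.5 mm at the mark. Coming out it shows plain steel, then green, then red (squeezed too far). At the mark the right blade's outer face is at the ring's middle: tip gap 26 mm; on green 24.4 to 27.6
- tip_left (a point): Inner metal face of the left (+y) blade behind the middle of its rubber pad, 85 mm ahead of the tweezers' origin, 6 mm above the underside. The tip gap is the distance tip_left to tip_right: 44 mm at rest, 26 at the mark, 20 at the stop; it changes 1.9 times as much as the width at the thumb zone
- tip_right (a point): The same point on the right (-y) blade
- blade_left: Left blade with its pad and the guide pin; origin on the pivot, at the underside. The black rubber pad, 10 x 10 mm, stands 4 mm proud of the inner metal face and gives up to 3.4 mm, 0.9 N per mm: the pads touch the prism at a tip gap of 30 mm and are pressed in 2 mm each at the mark
- blade_right: Right blade with its like pad; origin as for the left
- rest: Fixed rest of the tweezers: dark plate 170 x 74 x 6 mm with two aluminium cross bars, 78 mm behind and 61 mm ahead of its origin, notch floors 28 mm and cheeks 36 mm above the table. The tweezers lie in the notches, origin over the rest's to 4 mm, x along its x; between the bars fingers can go down to the plate. Origin: at table height under the thumb zone
- prism: Right-angle glass prism, 25 g, on its long face: base 42.4 mm along x by 22 mm along y, ridge along y 21.2 mm up. Its triangular frosted white end faces (y = -11 and +11 mm) are the ones to take, the tips coming in along its x (either way, it is symmetric), the pads centred at x = 0, about 9 mm above the base. Origin: centre of the base; z up
- flats: Fixed stack of green glass discs: two plates of 150 mm diameter, together 30 mm high, and on them a flat of 70 mm diameter, 20 mm thick, its top 50 mm above the table. The prism stands near the middle of the top. Origin: centre of the underside at table height
- gauge_block: Bystander: steel gauge block 35 x 60 x 9 mm lying flat; origin under its centre
- lens_cell: Bystander: lens in a black cell, 52 mm diameter, 16 mm high; origin under its centre
- cleaner: Bystander: amber bottle, 48 mm diameter, 100 mm high; origin under its centre
Not all that is in view belongs to the job. What is meant by the tweezers is not purple, and is the smaller of those in its own colour.

How it is judged:
By the outcome, as a careful person would: the job done as asked, in the order asked, and still so for the second after the job is handed in, while the arm keeps its last pose, push and grip.
It also fails if it takes over 48 s, if anything falls off the work surface, if the arm or the gripper's body presses on something with over 40 N, if the wrist force passes 120 N, or if a joint passes its speed limit or range.

## Robot

A 6-joint arm with a two-finger parallel gripper is mounted at the origin on the work surface. World frame = base frame: x ahead of the robot, y to its left, z up, the work surface at z = 0. Lengths are in m, angles in degrees, forces in N, time in s.
With the tool pointing down it reaches from about 0.4 to 0.825 m from the base axis. Payload 7 kg.
Tool frame: the origin (TCP) lies at the very end of the fingers, on their centre line; the grasp point (between the pads) lies 19 mm behind it (ctrl.grip_point_offset is the distance from the TCP to the grasp point, in m); x points along the fingers, z is the direction in which the jaws open and shut, and the axes are right-handed (so a half turn about x gives the same grasp; the last joint's range is limited). The gripper opens to 88 mm and grips with 3 to 60 N. Pads are 19 mm wide; open, the fingers measure 130 mm over their backs; the gripper's body (78 mm by 193 mm) begins 47 mm behind the grasp point.
Start: joints at [84.975, 20.546, 0.682, 0, -70.136, -16.507], TCP at [0.248, 0.628, 0.199] pointing down, gripper open.
Joint ranges: [-176.03, 176.03], [-82.01, 121.73], [-58.28, 71.71], [-173.87, 95.51], [-174.79, -0.11], [-173.66, 173.66]. Speed limits (degrees/s): [136.94, 136.94, 172.46, 180, 180, 180].

## Interface

Orientations are given as [roll, pitch, yaw] about the fixed x, y, z axes, in that order (R = Rz(yaw) Ry(pitch) Rx(roll)).
In Python, from plant import get_obs, snapshot, calibration, close_job, ctrl gives the robot as it stands.
- The arm moves only by the tool move_arm, never from a script. Its argument "commands" is a list that holds one entry, the list of rows, each a list of 4 numbers: the shift along the tool's x, y, z in cm, then the turn about the tool's x in rad. In form: [[[dx, dy, dz, spin], ...]]. A call has 1 to 8 rows; each row shifts and turns the commanded pose from where the row before left it, along the tool's axes as they then stand; what a row does not reach is not made up. A row lasts 1/10 s, in which the tool goes at most 50 mm and 8.59 degrees, less where a joint would pass 70% of its speed; a pose out of reach is approached as far as the arm can. A call with a gripper value outside its range is refused whole. "jaw" is the finger opening in cm, from 0 to 8.76, set as the call begins (left out, the last holds). The fingers move at their own pace and stop on an object; the grip force is fixed at half the most. Time passes only in rows, so rows that do not move let the fingers close. It gives the time, the measured TCP pose, the force and the opening at its end, in the units of the state.
- get_obs(): the state, without advancing time (a new reading comes with each control period).
- snapshot(name): name is "side" or "top"; returns (picture, depth): 400x640x3 uint8, red, green, blue; 400x640 float32, m along the optical axis (not along the pixel's ray), 0 where there is no reading.
- calibration(name): a dict with "mtx" (3x3 intrinsics, pixels), "k1" (the pictures are not rectified: a ray, as slopes to the right and down, at radius r is drawn at 1 + k1 r^2 times it, then the intrinsics apply), "T" (4x4, takes a point from camera to world coordinates). Camera axes: x right, y up, looking along -z (the intrinsics and any distortion apply to the point x, -y, -z); pixel columns grow to the right and rows downward; lengths in m; the calibration is good to about 2 mm. A picture is of the moment at which its call begins. calibration takes no time and is no camera call.
- close_job(): hands the job in, once; it reports no verdict.
The state is a dict: "clock": time; "joint_pos": joint angles; "qvel": joint speeds; "tau": joint torques, N m; "tool_pos": TCP position; "orientation": TCP orientation; "force": force on the tool from outside, world axes, zero at the start; "moment": the same for the moment, N m; "opening": finger opening in m.
Only numpy, scipy, OpenCV 4.12 (cv2) and the standard library are available. Lean on these libraries where they do the work, as an engineer would, in place of code of your own. Each camera call takes 0.05 s, during which the arm holds its last target. There are 200 camera calls.

## Working session

There is one attempt and no reset: what is moved stays moved. The work goes in short steps, Python scripts to look and compute and a tool call to move; the robot and the scene stay as the last step left them, time stands still between calls to the robot, and variables do not carry over. Pictures are saved under pics/ and viewed, about 8 in all and at most 12, crops included, and the job is handed in when it is done.

Besides the shell and the picture viewer there is one more tool, called as name(argument=value, ...) on one line, values as JSON. move_arm: Moves the arm, as the interface text tells. Its arguments: {"type":"object","properties":{"commands":{"type":"array"},"jaw":{"type":"number"}},"required":["commands"]}

```bash
ls; mkdir -p pics; cat > h.py <<'E'
import numpy as np, cv2
from plant import get_obs, snapshot, calibration, close_job, ctrl
def ray(name,u,v):
    c=calibration(name);K=np.array(c["mtx"]);T=np.array(c["T"])
    d=np.array([(u-K[0,2])/K[0,0],(v-K[1,2])/K[1,1]]);s=d.copy()
    for _ in range(20): s=d/(1+c["k1"]*(s@s))
    return T[:3,3],T[:3,:3]@np.array([s[0],-s[1],-1.])
def onz(name,u,v,z):
    o,r=ray(name,u,v);return o+r*(z-o[2])/r[2]
def pt(name,u,v,d):
    o,r=ray(name,u,v);return o+r*d
def proj(name,p):
    c=calibration(name);K=np.array(c["mtx"]);T=np.array(c["T"])
    q=T[:3,:3].T@(np.array(p)-T[:3,3]);s=np.array([q[0],-q[1]])/-q[2];s=s*(1+c["k1"]*(s@s))
    return K[0,0]*s[0]+K[0,2],K[1,1]*s[1]+K[1,2]
def save(n,im): cv2.imwrite("pics/"+n,im[:,:,::-1])
E
python3 - <<'E'
from h import *
for n in("top","side"):
    im,d=snapshot(n);save(n+"0.png",im);np.savez("/tmp/"+n+"0",im=im,d=d)
    c=calibration(n);print(n,c)
print(get_obs())
E
```

```text
pics
top {'mtx': array([[371.18195554,   0.        , 317.06212651],
       [  0.        , 371.18195554, 197.15821499],
       [  0.        ,   0.        ,   1.        ]]), 'k1': -0.08729694388144661, 'T': array([[-0.02361429,  0.99755933, -0.06570954,  0.51430418],
       [-0.99961457, -0.02260099,  0.0161218 , -0.00414664],
       [ 0.01459735,  0.06606492,  0.99770855,  1.09867977],
       [ 0.        ,  0.        ,  0.        ,  1.        ]])}
side {'mtx': array([[461.97782567,   0.        , 319.8693528 ],
       [  0.        , 461.97782567, 199.25635633],
       [  0.        ,   0.        ,   1.        ]]), 'k1': 0.01516733364694511, 'T': array([[-0.93947806,  0.21926167, -0.26325899,  0.33175353],
       [-0.34214104, -0.64057272,  0.68746353,  0.65446384],
       [-0.01790213,  0.7359286 ,  0.67682243,  0.72584214],
       [ 0.        ,  0.        ,  0.        ,  1.        ]])}
{'clock': 0.1, 'joint_pos': array([ 8.49744758e+01,  2.05877395e+01,  6.39639974e-01, -1.81268278e-02,
       -7.01363446e+01, -1.65042363e+01]), 'qvel': array([ 0.03665856,  0.00577235,  0.15878842, -0.01396469, -0.03149684,
        0.10803341]), 'tau': array([-4.31723483e-04, -5.84161699e+01,  2.93751490e+01,  7.01565027e+00,
        1.01857900e-02, -4.37059907e-05]), 'tool_pos': array([0.24759447, 0.62743743, 0.19861526]), 'orientation': array([   5.09630748,   89.91385306, -106.43962477]), 'force': array([0.10040423, 0.39416989, 0.06211761]), 'moment': array([ 0.08197748, -0.00566805, -0.00876481]), 'opening': 0.08753966842425512}
```

View pics/top0.png

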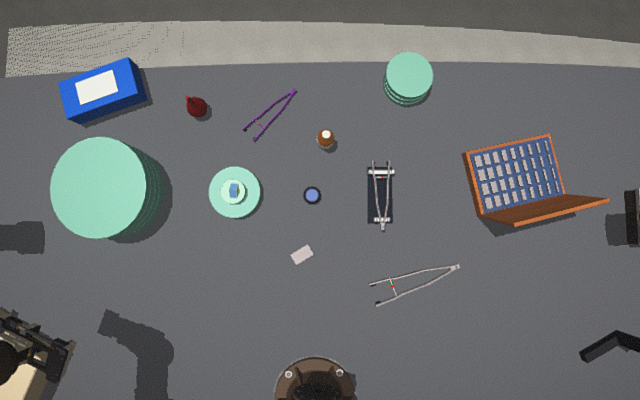

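View pics/side0.png

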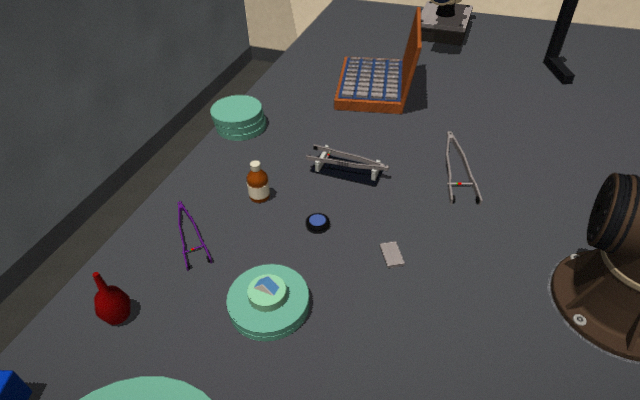

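```bash
python3 - <<'E'
from h import *
a=np.load("/tmp/top0.npz");b=np.load("/tmp/side0.npz")
f=lambda im,x,y,w,h,s:cv2.resize(im[y:y+h,x:x+w],None,fx=s,fy=s,interpolation=cv2.INTER_CUBIC)
A=f(a["im"],350,150,60,90,6);B=f(a["im"],204,160,60,60,6)
C=f(b["im"],300,140,95,45,4);
out=np.zeros((580,760,3),np.uint8);out[:540,:360]=A;out[:360,370:730]=B;out[380:560,370:750]=C
save("crop0.png",out)
E
```

```text
(no output)
```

View pics/crop0.png

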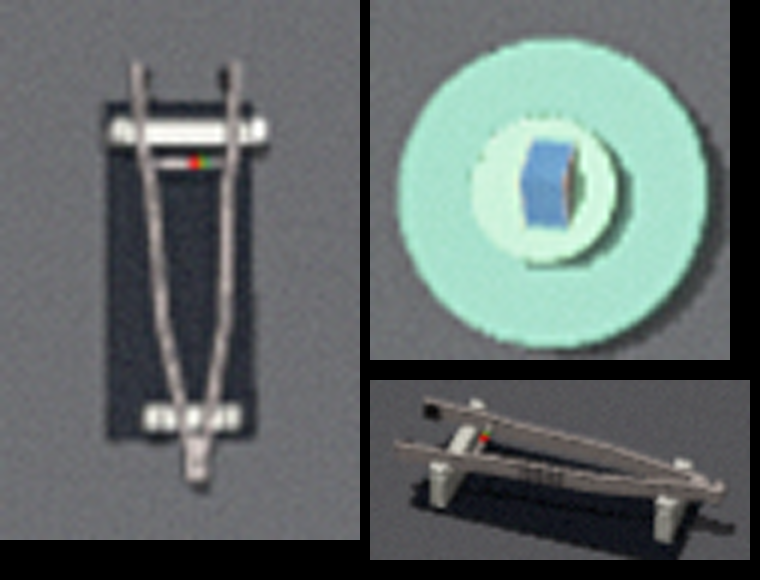

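```bash
python3 - <<'E'
from h import *
from scipy.spatial.transform import Rotation as Ro
a=np.load("/tmp/top0.npz");im=a["im"];d=a["d"]
print("R",Ro.from_euler('xyz',get_obs()["orientation"],degrees=True).as_matrix().round(3))
c=lambda x,y:(350+x/6-.4,150+y/6-.4)
H=onz("top",*c(197,485),.04);TL=onz("top",*c(136,62),.04);TR=onz("top",*c(236,62),.04)
M=(TL+TR)/2;u=(M-H)/np.linalg.norm(M-H);print("H",H,"TL",TL,"TR",TR,"len",np.linalg.norm(M-H),"yaw",np.degrees(np.arctan2(u[1],u[0])))
print("origin",H+.11*u, M-.092*u)
# rest bars / dark plate
hsv=cv2.cvtColor(im,cv2.COLOR_RGB2HSV)
m=((hsv[...,2]<65)).astype(np.uint8);m[:150]=0;m[235:]=0;m[:,:355]=0;m[:,:]*=1;m[:,405:]=0
m=cv2.morphologyEx(m,cv2.MORPH_CLOSE,np.ones((7,7)))
cs=cv2.findContours(m,0,2)[0];k=max(cs,key=cv2.contourArea);r=cv2.minAreaRect(k);bp=cv2.boxPoints(r)
P=np.array([onz("top",*p,.006) for p in bp]);print("plate",P.round(4),"c",P.mean(0))
# flats
m=((hsv[...,0]>60)&(hsv[...,0]<90)&(hsv[...,1]>30)).astype(np.uint8)
m[:150]=0;m[230:]=0;m[:,:200]=0;m[:,275:]=0
k=max(cv2.findContours(m,0,2)[0],key=cv2.contourArea);e=cv2.fitEllipse(k);print("flats",e,onz("top",*e[0],.03))
m=((hsv[...,0]>95)&(hsv[...,0]<125)&(hsv[...,1]>80)).astype(np.uint8);m[:170]=0;m[210:]=0;m[:,:215]=0;m[:,255:]=0
k=max(cv2.findContours(m,0,2)[0],key=cv2.contourArea);r=cv2.minAreaRect(k);print("prism",r,cv2.boxPoints(r))
print(onz("top",*r[0],.058),[onz("top",*p,.05).round(4) for p in cv2.boxPoints(r)])
for n,(x,y) in dict(bottle=(326,138),lens=(312,195),gauge=(302,254)).items(): print(n,onz("top",x,y,.02).round(3))
E
```

```text
R [[-0.     0.93  -0.367]
 [-0.001 -0.367 -0.93 ]
 [-1.     0.     0.001]]
H [ 0.48448215 -0.20586684  0.04      ] TL [ 0.68828748 -0.18345224  0.04      ] TR [ 0.68740653 -0.23208228  0.04      ] len 0.20337373959936716 yaw -0.5354071313096376
origin [ 0.59447734 -0.20689473  0.04      ] [ 0.59585102 -0.20690757  0.04      ]
plate [[ 0.5065 -0.1702  0.006 ]
 [ 0.6879 -0.1762  0.006 ]
 [ 0.6865 -0.2514  0.006 ]
 [ 0.5046 -0.2446  0.006 ]] c [ 0.59637532 -0.21059863  0.006     ]
flats ((234.29791259765625, 191.9044647216797), (51.65594482421875, 52.439327239990234), 78.03683471679688) [0.60533092 0.21752099 0.03      ]
prism ((232.27227783203125, 190.2772216796875), (6.766253471374512, 13.23399543762207), 5.710592269897461) [[228.24753 196.52473]
 [229.56436 183.35643]
 [236.29703 184.02971]
 [234.9802  197.19801]]
[0.60767719 0.2174136  0.058     ] [array([0.5909, 0.2307, 0.05  ]), array([0.6283, 0.2267, 0.05  ]), array([0.6259, 0.2075, 0.05  ]), array([0.5885, 0.2116, 0.05  ])]
bottle [ 0.76  -0.052  0.02 ]
lens [ 0.592 -0.007  0.02 ]
gauge [0.422 0.026 0.02 ]
```

move_arm(commands=[[[0,0,0,-0.09],[0,0,0,-0.09],[0,0,0,-0.09],[0,0,0,-0.09],[0,1.5,3.45,0],[0,1.5,3.45,0],[0,1.5,3.45,0],[0,1.5,3.45,0]]], jaw=6)

```text
clock: 0.9
tool_pos: [0.3057, 0.4873, 0.199]
orientation: [-18.8, 89.9, -109.7]
force: [0.6, 0.2, 0.5]
opening: 0.0598
```

move_arm(commands=[[[0,1.5,3.45,0],[0,1.5,3.45,0],[0,1.5,3.45,0],[0,1.5,3.45,0],[0,1.5,3.45,0],[0,1.5,3.45,0],[0,1.5,3.45,0],[0,1.5,3.45,0]]])

```text
clock: 1.7
tool_pos: [0.4213, 0.2095, 0.1994]
orientation: [-109.8, 90.0, 159.3]
force: [0.5, -0.3, 0.6]
opening: 0.0601
```

move_arm(commands=[[[0,1.5,3.45,0],[0,1.5,3.45,0],[0,1.5,3.45,0],[0,1.5,3.45,0],[0,1.5,3.45,0],[0,1.5,3.45,0],[0,1.5,3.45,0],[0,1.5,3.45,0]]])

```text
clock: 2.5
tool_pos: [0.537, -0.0684, 0.1992]
orientation: [-100.1, 90.0, 169.0]
force: [0.8, -0.1, 1.0]
opening: 0.0598
```

move_arm(commands=[[[0,1.5,3.45,0],[0,1.5,3.45,0],[0,1.5,3.45,0],[0,1.5,3.45,0],[3,0,0,0],[3,0,0,0],[3,0,0,0],[0,0,0,0]]])

```text
clock: 3.3
tool_pos: [0.5912, -0.2053, 0.1047]
orientation: [-98.9, 89.5, 170.1]
force: [-1.9, 0.1, -0.0]
opening: 0.0601
```

```bash
python3 - <<'E'
from h import *
from scipy.spatial.transform import Rotation as Ro
o=get_obs();print(o["tool_pos"],Ro.from_euler('xyz',o["orientation"],degrees=True).as_matrix().round(3))
b,_=snapshot("side");a,_=snapshot("top")
f=lambda im,x,y,w,h,s:cv2.resize(im[y:y+h,x:x+w],None,fx=s,fy=s,interpolation=cv2.INTER_CUBIC)
A=f(b,285,90,130,95,6);save("side1.png",A);print([proj("side",o["tool_pos"]),proj("top",o["tool_pos"]),proj("side",(.595,-.207,.04))])
E
```

```text
[ 0.59118546 -0.20531021  0.10467457] [[-0.008  1.    -0.017]
 [ 0.001 -0.017 -1.   ]
 [-1.    -0.008 -0.001]]
[(np.float64(346.2137458254082), np.float64(134.84528440268252)), (np.float64(385.4346169893397), np.float64(191.3959193097335)), (np.float64(344.3759730796884), np.float64(156.23270033150743))]
```

View pics/side1.png

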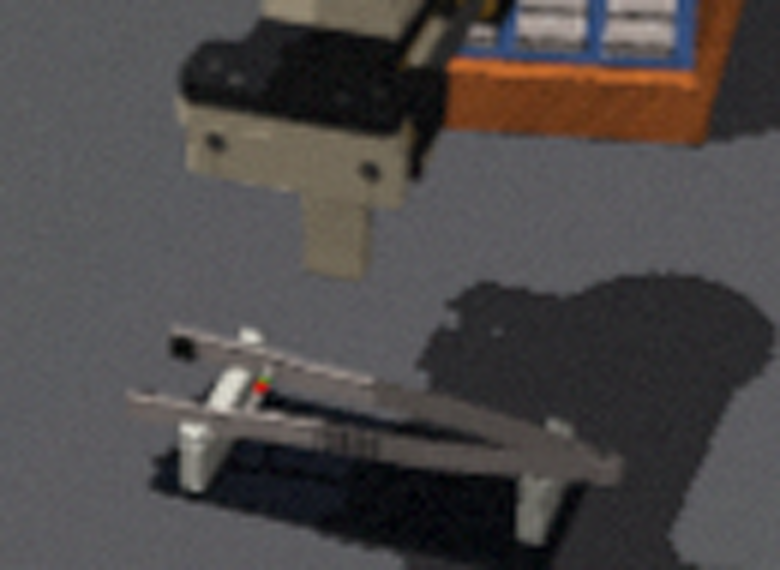

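```bash
python3 - <<'E'
from h import *
for x,y in((316,437),(378,445),(347,440)):
    print(onz("side",285+x/6-.4,90+y/6-.4,.034).round(4))
# heel, left tip top edge
print(onz("side",285+620/6,90+462/6,.04),onz("side",285+128/6,90+392/6,.04))
E
```

```text
[ 0.6061 -0.1856  0.034 ]
[ 0.5808 -0.1886  0.034 ]
[ 0.5936 -0.1877  0.034 ]
[ 0.48395559 -0.20034558  0.04      ] [ 0.68423874 -0.18068032  0.04      ]
```

move_arm(commands=[[[1.5,0.3,0,0],[2,0,0,0],[2,0,0,0],[1.5,0,0,0],[1,0,0,0],[0.9,0,0,0],[0,0,0,0],[0,0,0,0]]])

```text
clock: 4.2
tool_pos: [0.5981, -0.2058, 0.021]
orientation: [74.8, 90.0, -16.1]
force: [0.6, -0.1, 1.3]
opening: 0.0598
```

move_arm(commands=[[[0,0,0,0],[0,0,0,0],[0,0,0,0],[0,0,0,0],[0,0,0,0],[0,0,0,0],[0,0,0,0],[0,0,0,0]]], jaw=3.2)

```text
clock: 5.0
tool_pos: [0.5976, -0.2058, 0.0204]
orientation: [-77.5, 90.0, -168.4]
force: [-0.2, -0.4, 0.1]
opening: 0.0322
```

```bash
python3 - <<'E'
from h import *
o=get_obs();print(o)
b,_=snapshot("side")
f=lambda im,x,y,w,h,s:cv2.resize(im[y:y+h,x:x+w],None,fx=s,fy=s,interpolation=cv2.INTER_CUBIC)
save("side2.png",f(b,285,90,130,95,6))
E
```

```text
{'clock': 5.0, 'joint_pos': array([-1.33209865e+00,  2.58127329e+01, -1.69602911e+01,  1.81953047e-03,
       -4.72328076e+01,  9.04268085e+01]), 'qvel': array([-0.06527307,  0.11953919, -0.05159394, -0.02945782, -0.00614832,
       -0.0530357 ]), 'tau': array([-9.94554721e-04, -5.88374448e+01,  2.29603994e+01,  5.37461579e+00,
        7.72684836e-02,  3.37928486e-05]), 'tool_pos': array([ 0.59760189, -0.20575775,  0.02040824]), 'orientation': array([ -77.52673597,   89.99401739, -168.4307906 ]), 'force': array([-0.23390085, -0.39067405,  0.07845668]), 'moment': array([-0.054539  ,  0.04142594, -0.00970353]), 'opening': 0.03221583339432549}
```

View pics/side2.png

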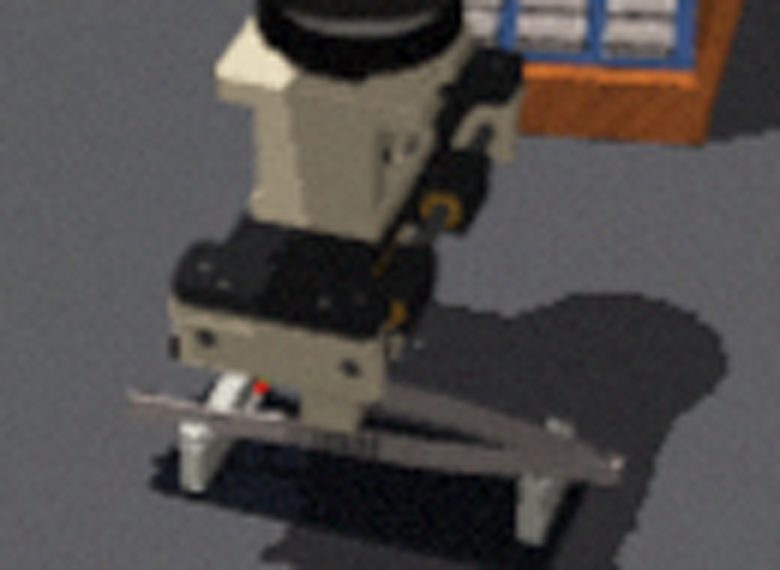

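```bash
python3 - <<'E'
from h import *
cr=lambda p:tuple(np.round((np.array(proj("side",p))-[285,90])*6))
print("side1 expected left finger end",cr((.5912,-.2053+.030,.1047)),cr((.5912,-.2053+.051,.1047)))
print("now",cr((.5976,-.2058+.016,.0204)),cr((.5976,-.2058+.037,.0204)), "z.04",cr((.5976,-.2058+.016,.04)),cr((.5976,-.2058+.016,.0454)))
b,d=snapshot("side")
for x,y in((330,410),(330,422),(330,430),(340,445),(280,350)):
    u,v=int(285+x/6),int(90+y/6);print(x,y,b[v,u],pt("side",u,v,d[v,u]).round(4))
a,d=snapshot("top");save("top2.png",cv2.resize(a[150:240,350:410],None,fx=6,fy=6,interpolation=cv2.INTER_CUBIC))
E
```

```text
side1 expected left finger end (np.float64(343.0), np.float64(312.0)) (np.float64(326.0), np.float64(343.0))
now (np.float64(336.0), np.float64(459.0)) (np.float64(320.0), np.float64(490.0)) z.04 (np.float64(337.0), np.float64(421.0)) (np.float64(337.0), np.float64(410.0))
330 410 [116 103  87] [ 0.5955 -0.1736  0.0588]
330 422 [116 105  91] [ 0.5953 -0.1732  0.0532]
330 430 [100  92  78] [ 0.5954 -0.1738  0.0497]
340 445 [58 54 55] [ 0.5969 -0.1868  0.0305]
280 350 [118 108  91] [ 0.5975 -0.1146  0.1284]
```

```bash
python3 - <<'E'
from h import *
print(ctrl, [ (k,getattr(ctrl,k)) for k in dir(ctrl) if k[0]!='_'])
b,d=snapshot("side")
u=int(285+335/6)
for v in range(90+340//6,90+470//6): print(v,b[v,u],pt("side",u,v,d[v,u]).round(4))
E
```

```text
<Robot object at 0x7f7e67363e00> [('PlanningError', <class 'plant.PlanningError'>), ('grip_point_offset', 0.0188)]
146 [108 100  85] [ 0.575  -0.1082  0.1434]
147 [115 107  90] [ 0.575  -0.1081  0.1409]
148 [118 109  94] [ 0.5752 -0.1088  0.1377]
149 [118 109  92] [ 0.5783 -0.1188  0.1274]
150 [119 111  93] [ 0.5769 -0.1146  0.1279]
151 [121 111  93] [ 0.5766 -0.1135  0.1261]
152 [118 110  92] [ 0.5772 -0.1156  0.1218]
153 [116 106  88] [ 0.5766 -0.1138  0.1205]
154 [116 108  92] [ 0.5769 -0.1149  0.117 ]
155 [115 107  88] [ 0.5771 -0.1157  0.1136]
156 [107  96  82] [ 0.594  -0.1689  0.0684]
157 [114 102  86] [ 0.5951 -0.1723  0.0627]
158 [115 106  91] [ 0.5952 -0.1726  0.0596]
159 [113 105  86] [ 0.5946 -0.1708  0.058 ]
160 [117 107  89] [ 0.5953 -0.1734  0.053 ]
161 [101  95  80] [ 0.5951 -0.1728  0.0505]
162 [59 54 53] [ 0.5996 -0.1869  0.0359]
163 [61 56 56] [ 0.5997 -0.1876  0.0324]
164 [54 51 51] [ 0.5991 -0.1857  0.0308]
165 [30 30 31] [ 0.5995 -0.1872  0.0266]
166 [12 11 17] [ 0.6068 -0.2101  0.0043]
167 [13 15 18] [ 0.606  -0.2077  0.0032]
```

View pics/top2.png

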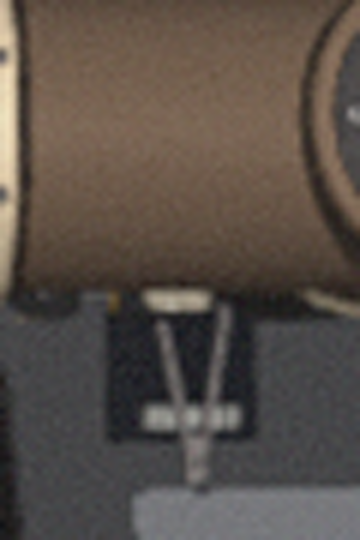

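move_arm(commands=[[[0,0,0,0],[0,0,0,0],[0.5,0,0,0],[0.5,0,0,0],[0.5,0,0,0],[0.5,0,0,0],[0.5,0,0,0],[0,0,0,0]]], jaw=6)

```text
clock: 6.0
tool_pos: [0.597, -0.2057, -0.0056]
orientation: [-95.9, 89.9, 173.2]
force: [-0.3, 0.6, -0.2]
opening: 0.0601
```

```bash
python3 - <<'E'
from h import *
o=get_obs();print(o["tool_pos"],o["force"])
b,d=snapshot("side")
u=int(285+335/6)
for v in range(150,176): print(v,b[v,u],pt("side",u,v,d[v,u]).round(4))
for v in (160,162,164):
  print(v,[(uu,*pt("side",uu,v,d[v,uu]).round(3)) for uu in range(332,352)])
save("side3.png",cv2.resize(b[90:185,285:415],None,fx=6,fy=6,interpolation=cv2.INTER_CUBIC))
E
```

```text
[ 0.59695192 -0.20568403 -0.00561475] [-0.31444296  0.61636997 -0.1840769 ]
150 [27 28 28] [ 0.5764 -0.1128  0.1293]
151 [22 20 20] [ 0.5758 -0.1111  0.128 ]
152 [19 22 23] [ 0.5749 -0.1084  0.1274]
153 [20 19 21] [ 0.575  -0.1088  0.1245]
154 [19 19 20] [ 0.5741 -0.1059  0.1241]
155 [48 44 39] [ 0.5746 -0.1078  0.1199]
156 [106  96  84] [ 0.5756 -0.1109  0.1147]
157 [117 107  91] [ 0.5749 -0.109   0.1135]
158 [119 111  95] [ 0.5745 -0.1076  0.1119]
159 [120 111  94] [ 0.5771 -0.116   0.1025]
160 [120 109  92] [ 0.5768 -0.1152  0.1003]
161 [119 111  94] [ 0.5761 -0.1132  0.0992]
162 [120 110  90] [ 0.5765 -0.1146  0.0953]
163 [112 105  87] [ 0.5771 -0.1163  0.091 ]
164 [118 108  92] [ 0.5765 -0.1145  0.0897]
165 [110 103  85] [ 0.5769 -0.1161  0.0856]
166 [111 101  84] [ 0.5889 -0.1538  0.0513]
167 [112 103  87] [ 0.5908 -0.1599  0.0433]
168 [111 103  86] [ 0.5908 -0.16    0.0402]
169 [111 101  86] [ 0.5909 -0.1604  0.0368]
170 [113 105  86] [ 0.59   -0.1576  0.0361]
171 [117 108  93] [ 0.5901 -0.1581  0.0327]
172 [118 106  91] [ 0.5901 -0.1583  0.0294]
173 [106  99  84] [ 0.5905 -0.
[... 3285 characters left out ...]
.float64(0.574), np.float64(-0.115), np.float64(0.09)), (342, np.float64(0.571), np.float64(-0.113), np.float64(0.092)), (343, np.float64(0.57), np.float64(-0.116), np.float64(0.091)), (344, np.float64(0.567), np.float64(-0.115), np.float64(0.092)), (345, np.float64(0.565), np.float64(-0.114), np.float64(0.093)), (346, np.float64(0.563), np.float64(-0.115), np.float64(0.093)), (347, np.float64(0.56), np.float64(-0.114), np.float64(0.094)), (348, np.float64(0.56), np.float64(-0.12), np.float64(0.09)), (349, np.float64(0.577), np.float64(-0.187), np.float64(0.035)), (350, np.float64(0.575), np.float64(-0.189), np.float64(0.034)), (351, np.float64(0.572), np.float64(-0.187), np.float64(0.037))]
```

View pics/side3.png

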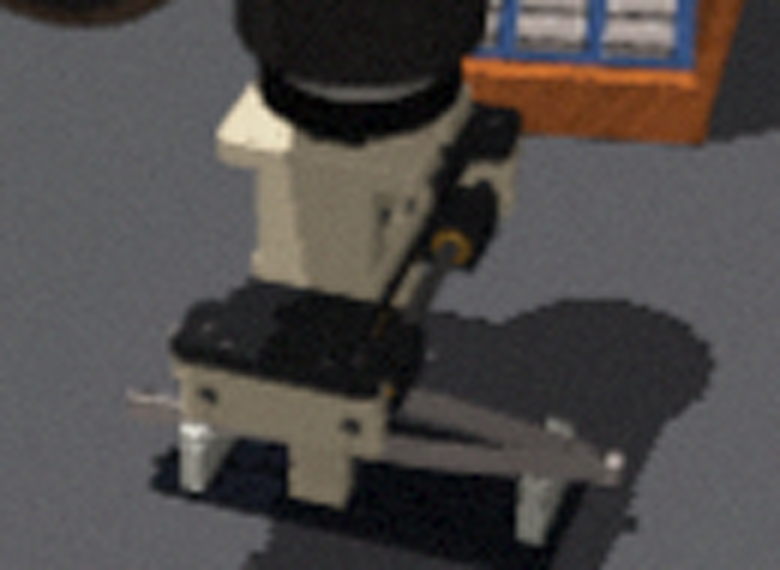

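move_arm(commands=[[[0.5,0,-0.3,0],[0.5,0,0,0],[0,0,0,0],[0,0,0,0]]])

```text
clock: 6.45
tool_pos: [0.5975, -0.2027, -0.0147]
orientation: [-86.4, 90.0, -177.3]
force: [0.4, 0.6, 0.6]
opening: 0.0603
```

move_arm(commands=[[[0,0,0,0],[0,0,0,0],[0,0,0,0],[0,0,0,0],[0,0,0,0],[0,0,0,0],[0,0,0,0],[0,0,0,0]]], jaw=3.2)

```text
clock: 7.25
tool_pos: [0.5979, -0.2028, -0.0144]
orientation: [71.9, 90.0, -19.0]
force: [0.1, -0.8, 1.4]
opening: 0.0318
```

```bash
python3 - <<'E'
from h import *
o=get_obs();print(o["tool_pos"],o["force"],o["moment"],o["opening"])
b,d=snapshot("side")
for v in range(170,179): print(v,b[v,338],pt("side",338,v,d[v,338]).round(4))
save("side4.png",cv2.resize(b[90:185,285:415],None,fx=6,fy=6,interpolation=cv2.INTER_CUBIC))
E
```

```text
[ 0.59785098 -0.20284354 -0.01435724] [ 0.11490504 -0.75025968  1.3586597 ] [-0.24342531 -0.07826166 -0.06593529] 0.031788477363227895
170 [120 110  95] [ 0.5986 -0.169   0.0251]
171 [118 109  90] [ 0.5991 -0.1705  0.0207]
172 [115 108  90] [ 0.5989 -0.1702  0.0179]
173 [88 82 70] [ 0.5991 -0.1707  0.0144]
174 [ 5  5 10] [ 0.6023 -0.1809  0.0024]
175 [11 16 14] [ 0.6001 -0.1741  0.0051]
176 [15 14 17] [ 0.5999 -0.1736  0.0025]
177 [19 17 22] [0.3318 0.6545 0.7258]
178 [27 28 28] [ 0.5995 -0.1725 -0.003 ]
```

View pics/side4.png

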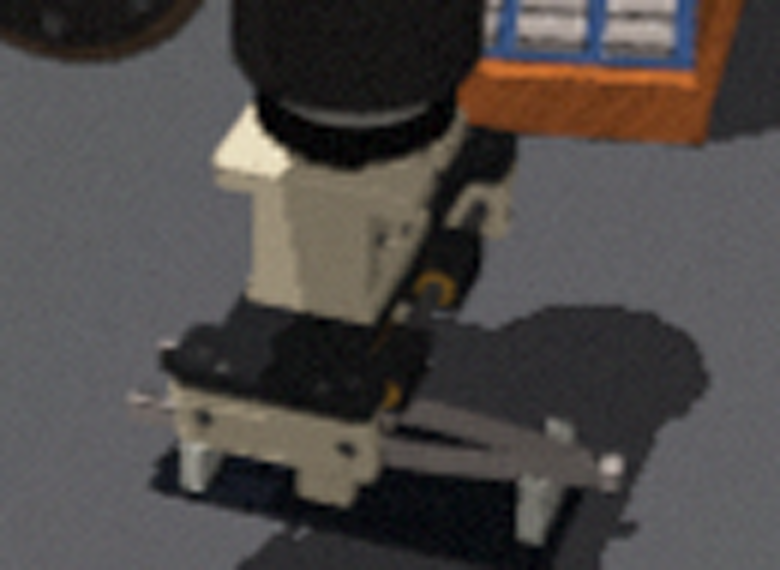

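move_arm(commands=[[[-0.5,0,0,0],[-1,0,0,0],[-1.5,0,0,0],[-2,0,0,0],[-2,0,0,0],[-2,0,0,0],[-2,0,0,0],[-1,0,0,0]]])

```text
clock: 8.1
tool_pos: [0.5986, -0.2028, 0.1082]
orientation: [84.3, 89.8, -6.6]
force: [0.4, -0.5, -0.3]
opening: 0.0319
```

```bash
python3 - <<'E'
from h import *
o=get_obs();print(o["tool_pos"],o["force"],o["moment"],o["opening"])
b,d=snapshot("side");a,_=snapshot("top")
save("side5.png",np.hstack([cv2.resize(b[50:185,285:415],None,fx=4,fy=4,interpolation=cv2.INTER_CUBIC)[:540],cv2.resize(a[140:240,350:410],None,fx=4,fy=5.4)]))
E
```

```text
[ 0.59859611 -0.20284967  0.10815683] [ 0.36035086 -0.50169773 -0.33526218] [-0.03099843 -0.09023258 -0.0040973 ] 0.03194955619378705
```

View pics/side5.png

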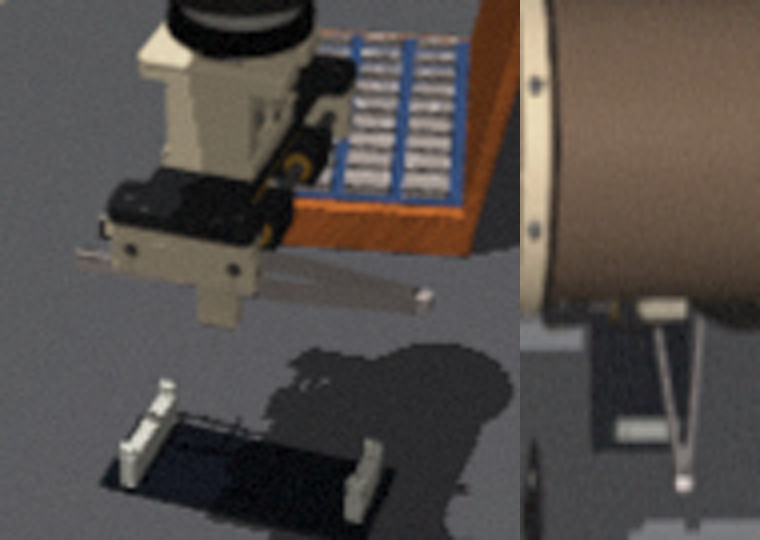

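move_arm(commands=[[[-0.5,0,0,0.13],[-0.5,0,0,0.14],[-0.5,0,0,0.14],[0,0,0,0.14],[0,0,0,0.14],[0,0,0,0.14],[0,0,0,0.14],[0,0,0,0.13]]])

```text
clock: 9.0
tool_pos: [0.5969, -0.2026, 0.119]
orientation: [-38.1, 89.9, 167.7]
force: [-0.2, 0.3, -1.7]
opening: 0.032
```

move_arm(commands=[[[0,0,0,0.13],[0,0,0,0.14],[0,0,0,0.14],[0,0,0,0.14],[0,0,0,0.14],[0,0,0,0.14],[0,0,0,0.14],[0,0,0,0.13]]])

```text
clock: 9.8
tool_pos: [0.5968, -0.2026, 0.119]
orientation: [26.1, 89.9, 168.8]
force: [0.7, 0.2, -0.5]
opening: 0.0324
```

move_arm(commands=[[[0,0,0,0.13],[0,0,0,0.13],[0,0,0,0.13],[0,0,0,0.13],[0,0,0,0.13],[0,0,0,0.13],[0,0,0,0.13],[0,0,0,0.12]]])

```text
clock: 10.6
tool_pos: [0.5969, -0.2025, 0.119]
orientation: [84.5, 89.9, 168.3]
force: [-0.2, -0.7, -0.7]
opening: 0.0321
```

```bash
python3 - <<'E'
from h import *
from scipy.spatial.transform import Rotation as Ro
o=get_obs();print(o["tool_pos"],o["joint_pos"],o["opening"],Ro.from_euler('xyz',o["orientation"],degrees=True).as_matrix().round(3))
E
```

```text
[ 0.59685725 -0.20254181  0.11899444] [-1.04397307e+00  1.99101255e+01 -1.13000911e+01 -2.74765482e-02
 -5.89142728e+01 -9.52264232e+01] 0.03209262988783022 [[-0.002 -0.994  0.109]
 [ 0.     0.109  0.994]
 [-1.     0.002  0.   ]]
```

move_arm(commands=[[[0,-0.31,2.6,0],[0,-0.31,2.6,0],[0,-0.31,2.6,0],[0,-0.31,2.6,0],[0,-0.31,2.6,0],[0,-0.31,2.6,0],[0,-0.31,2.6,0],[0,-0.31,2.6,0]]])

```text
clock: 11.4
tool_pos: [0.6433, 0.0026, 0.119]
orientation: [101.9, 89.9, -174.1]
force: [0.3, -0.8, -1.8]
opening: 0.032
```

move_arm(commands=[[[0,-0.31,2.6,0],[0,-0.31,2.6,0],[0,-0.31,2.6,0],[0,-0.31,2.6,0],[0,-0.31,2.6,0],[0,-0.31,2.6,0],[0,-0.31,2.6,0],[0,-0.31,2.6,0]]])

```text
clock: 12.2
tool_pos: [0.6904, 0.2074, 0.1198]
orientation: [122.5, 89.9, -153.5]
force: [0.2, 0.3, -0.8]
opening: 0.0322
```

```bash
python3 - <<'E'
from h import *
from scipy.spatial.transform import Rotation as Ro
o=get_obs();print(o["tool_pos"],o["opening"],Ro.from_euler('xyz',o["orientation"],degrees=True).as_matrix().round(3))
b,d=snapshot("side");a,da=snapshot("top");np.savez("/tmp/s6",b=b,d=d,a=a,da=da)
c=np.zeros((600,800,3),np.uint8)
c[:600,:500]=cv2.resize(b[200:320,200:300],(500,600),interpolation=cv2.INTER_CUBIC);c[:400,500:]=cv2.resize(a[140:220,210:270],(300,400),interpolation=cv2.INTER_CUBIC)
print(proj("side",(.692,.208,.16)),proj("side",(.6077,.217,.16)),proj("side",(.6077,.217,.05)))
save("m6.png",c)
E
```

```text
[0.69035741 0.20740169 0.11977274] 0.03216508604552149 [[-0.001 -0.995  0.104]
 [-0.     0.104  0.995]
 [-1.     0.001 -0.   ]]
(np.float64(216.43156862489582), np.float64(229.5633054692263)) (np.float64(259.1062518372272), np.float64(245.50472346146077)) (np.float64(265.628706039791), np.float64(286.42200911975766))
```

View pics/m6.png

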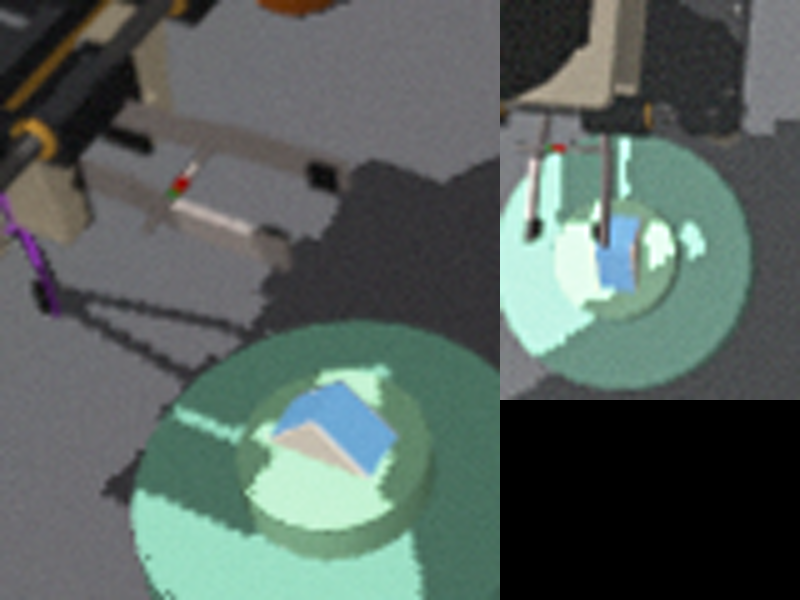

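```bash
cat >> h.py <<'E'
def tri(u1,u2):
    o1,r1=ray("side",*u1);o2,r2=ray("top",*u2)
    r1/=np.linalg.norm(r1);r2/=np.linalg.norm(r2)
    s=np.linalg.lstsq(np.c_[r1,-r2],o2-o1,rcond=None)[0]
    p,q=o1+s[0]*r1,o2+s[1]*r2
    return (p+q)/2,np.linalg.norm(p-q)
E
python3 - <<'E'
from h import *
S=lambda x,y:(200+x/5-.4,200+y/5-.4);T=lambda x,y:(210+(x-500)/5-.4,140+y/5-.4)
A,B,C=[onz("side",*S(*p),.05) for p in((272,437),(372,477),(397,437))]
R1,R2=[onz("side",*S(*p),.0712) for p in((315,420),(340,382))]
for n,p in zip("A B C R1 R2".split(),(A,B,C,R1,R2)): print(n,p.round(4))
print("len",np.linalg.norm(A-B),np.linalg.norm(B-C),np.linalg.norm(R1-R2),"yaw AB",np.degrees(np.arctan2(*(A-B)[1::-1])),"yaw perp",np.degrees(np.arctan2(*(B-C)[1::-1]))-90,np.degrees(np.arctan2(*(R1-R2)[1::-1]))-90)
print("centres",(A+C)/2,(R1+R2)/2)
# top view: red corners
a=[onz("top",*T(*p),.05) for p in((612,217),(640,220),(634,292),(604,291))];print("top",[x.round(4) for x in a])
print("Rtip end bottom",tri(S(290,262),T(533,240)),"Ltip",tri(S(350,180),T(604,245)))
print("Ring red",tri(S(181,184),T(559,148)))
f=np.load("/tmp/s6.npz");d=f["d"]
for x,y in((270,242),(235,225),(100,185),(285,250),(325,178),(300,160),(200,130)):
    u,v=int(200+x/5),int(200+y/5);print(x,y,pt("side",u,v,d[v,u]).round(4))
E
```

```text
A [0.6269 0.225  0.05  ]
B [0.5858 0.229  0.05  ]
C [0.5845 0.2102 0.05  ]
R1 [0.6066 0.227  0.0712]
R2 [0.6054 0.2089 0.0712]
len 0.04130267430104219 0.018830792668239473 0.01809673951301665 yaw AB -5.538612057750513 yaw perp -4.175332011716222 -4.047841574458744
centres [0.60569095 0.21764322 0.05      ] [0.60599297 0.21793352 0.0712    ]
top [array([0.6292, 0.2197, 0.05  ]), array([0.6271, 0.2038, 0.05  ]), array([0.5862, 0.2075, 0.05  ]), array([0.5871, 0.2246, 0.05  ])]
Rtip end bottom (array([0.60376439, 0.23468181, 0.16498285]), np.float64(0.004415399345347482)) Ltip (array([0.59975136, 0.19785428, 0.16741329]), np.float64(0.005234214878018291))
Ring red (array([0.64969498, 0.21988291, 0.17035476]), np.float64(0.004231076058171301))
270 242 [0.606  0.2357 0.1746]
235 225 [0.6211 0.2311 0.1713]
100 185 [0.6727 0.2276 0.1684]
285 250 [0.6041 0.231  0.1654]
325 178 [0.6026 0.2024 0.1721]
300 160 [0.6145 0.197  0.1697]
200 130 [0.6518 0.1962 0.1706]
```

```bash
cat >> h.py <<'E'
def cloud(d,name="side",y0=200,y1=320,x0=180,x1=320):
    out=[]
    for v in range(y0,y1):
        for u in range(x0,x1):
            if d[v,u]>0: out.append((u,v,*pt(name,u,v,d[v,u])))
    return np.array(out)
def level(d,ylo,yhi,zlo,zhi,xlo,xhi):
    P=cloud(d,y0=170);X=P[:,2:]
    m=(X[:,1]>ylo)&(X[:,1]<yhi)&(X[:,2]>zlo)&(X[:,2]<zhi)&(X[:,0]>xlo)&(X[:,0]<xhi);X=X[m]
    rows=[]
    for c in np.arange(xlo,xhi,.006):
        q=X[(X[:,0]>=c)&(X[:,0]<c+.006)]
        if len(q)>4: rows.append((c+.003,q[:,2].min(),np.median(q[:,2]),q[:,2].max(),np.median(q[:,1])))
    return np.array(rows)
E
python3 - <<'E'
from h import *
f=np.load("/tmp/s6.npz");d=f["d"]
print(level(d,.222,.242,.155,.185,.595,.69).round(4))
print(level(d,.185,.207,.155,.185,.595,.69).round(4))
T=lambda x,y:(210+(x-500)/5-.4,140+y/5-.4)
r=onz("top",*T(533,240),.168);l=onz("top",*T(604,245),.168);print("top tips",r,l,(r+l)/2)
E
```

```text
Traceback (most recent call last):
  File "h.py", line 30, in level
    P=cloud(d,y0=170);X=P[:,2:]
  File "h.py", line 27, in cloud
    if d[v,u]>0: out.append((u,v,*pt(name,u,v,d[v,u])))
                                  ~~^^^^^^^^^^^^^^^^^
  File "h.py", line 11, in pt
    o,r=ray(name,u,v);return o+r*d
        ~~~^^^^^^^^^^
  File "h.py", line 4, in ray
    c=calibration(name);K=np.array(c["mtx"]);T=np.array(c["T"])
ValueError: time passes only in moves, steps and waits
```

Too many calibration calls, it seems; I'll cache the calibration.

```bash
sed -i 's/^from plant.*/&\nimport functools; calibration=functools.cache(calibration)/' h.py
python3 - <<'E'
from h import *
f=np.load("/tmp/s6.npz");d=f["d"]
print(level(d,.222,.242,.155,.185,.595,.69).round(4))
print(level(d,.185,.207,.155,.185,.595,.69).round(4))
T=lambda x,y:(210+(x-500)/5-.4,140+y/5-.4)
r=onz("top",*T(533,240),.168);l=onz("top",*T(604,245),.168);print("top tips",r,l,(r+l)/2)
E
```

```text
[[0.604  0.1591 0.1682 0.1746 0.2358]
 [0.61   0.1593 0.1704 0.1733 0.2354]
 [0.616  0.162  0.171  0.1748 0.2351]
 [0.622  0.1616 0.1702 0.1735 0.2351]
 [0.628  0.1604 0.1697 0.1734 0.234 ]
 [0.634  0.1606 0.169  0.1736 0.2333]
 [0.64   0.1617 0.1686 0.1737 0.2327]
 [0.646  0.1594 0.1698 0.1747 0.2314]
 [0.652  0.1611 0.1682 0.175  0.2317]
 [0.658  0.1613 0.1694 0.174  0.2286]
 [0.664  0.1604 0.1678 0.1736 0.2277]
 [0.67   0.1595 0.1691 0.1739 0.2274]
 [0.676  0.1617 0.1699 0.1734 0.2265]
 [0.682  0.1553 0.1675 0.1841 0.2342]
 [0.688  0.1563 0.1626 0.1677 0.241 ]]
[[0.598  0.1617 0.1692 0.1735 0.1984]
 [0.604  0.1611 0.1692 0.1739 0.2003]
 [0.61   0.1631 0.1705 0.1743 0.2009]
 [0.616  0.1628 0.1684 0.1739 0.1974]
 [0.622  0.1608 0.169  0.1736 0.1972]
 [0.628  0.1607 0.1695 0.1733 0.197 ]
 [0.634  0.1618 0.169  0.1736 0.1965]
 [0.64   0.1612 0.1678 0.1734 0.1965]
 [0.646  0.1603 0.1683 0.1725 0.197 ]
 [0.652  0.1638 0.1697 0.1746 0.197 ]
 [0.658  0.1617 0.1697 0.1736 0.1975]
 [0.664  0.1589 0.1679 0.1734 0.1975]
 [0.67   0.1615 0.1682 0.1732 0.1975]
 [0.676  0.1609 0.1727 0.1846 0.1913]
 [0.682  0.1565 0.1718 0.1843 0.1937]
 [0.688  0.1566 0.1606 0.164  0.1956]]
top tips [0.60553712 0.23478189 0.168     ] [0.6021602  0.19870919 0.168     ] [0.60384866 0.21674554 0.168     ]
```

move_arm(commands=[[[1,0.2,0,0],[1,0,0,0],[1.5,0,0,0],[1.5,0,0,0],[1.5,0,0,0],[1,0,0,0],[0,0,0,0],[0,0,0,0]]])

```text
clock: 13.1
tool_pos: [0.6885, 0.206, 0.0454]
orientation: [-175.5, 90.0, -91.5]
force: [0.4, -1.0, -0.7]
opening: 0.0319
```

```bash
python3 - <<'E'
from h import *
o=get_obs();print(o["tool_pos"],o["opening"])
b,d=snapshot("side");a,da=snapshot("top");np.savez("/tmp/s7",b=b,d=d,a=a,da=da)
L=level(d,.185,.242,.074,.104,.59,.69);print(L.round(4))
c=np.zeros((600,800,3),np.uint8)
c[:600,:400]=cv2.resize(b[225:315,230:290],(400,600),interpolation=cv2.INTER_CUBIC);c[:600,400:]=cv2.resize(a[160:220,210:250],(400,600),interpolation=cv2.INTER_CUBIC)
save("m7.png",c)
E
```

```text
[0.68850525 0.2059581  0.04536193] 0.03186700534752674
[[0.599  0.0864 0.0939 0.1005 0.199 ]
 [0.605  0.0862 0.0961 0.1015 0.2016]
 [0.611  0.0866 0.0956 0.0993 0.2292]
 [0.617  0.0858 0.0937 0.0993 0.2304]
 [0.623  0.0856 0.0942 0.0996 0.2311]
 [0.629  0.0858 0.0952 0.0999 0.1964]
 [0.635  0.0851 0.0949 0.0997 0.2297]
 [0.641  0.0861 0.0943 0.0991 0.228 ]
 [0.647  0.0863 0.0937 0.1003 0.2136]
 [0.653  0.0864 0.0941 0.0997 0.1968]
 [0.659  0.0837 0.0956 0.0998 0.1974]
 [0.665  0.0866 0.0961 0.0995 0.2227]
 [0.671  0.085  0.0948 0.1001 0.2228]
 [0.677  0.0749 0.0926 0.1036 0.2232]
 [0.683  0.0741 0.087  0.1033 0.236 ]
 [0.689  0.0749 0.0865 0.1031 0.2397]]
```

View pics/m7.png

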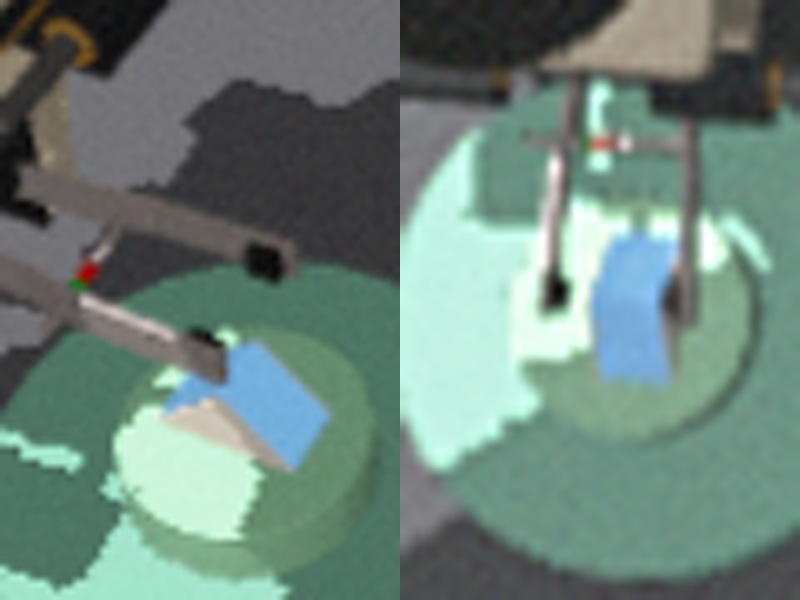

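```bash
python3 - <<'E'
from h import *
k=400/60
S=lambda x,y:(230+x/k-.4,225+y/k-.4);T=lambda x,y:(210+(x-400)/10-.45,160+y/10-.45)
g=lambda n,c,p,z:onz(n,*c(*p),z)[:2]
A,B,C=[g("side",S,p,.05) for p in((165,413),(292,470),(328,415))];R1,R2=[g("side",S,p,.0712) for p in((210,400),(255,342))]
print("side prism",A,B,C,(A+C)/2,R1,R2,(R1+R2)/2)
r=g("side",S,(222,383),.0865);l=g("side",S,(295,273),.0865);print("side tips bottom end",r,l,"mid",(r+l)/2)
b=g("top",T,(597,382),.05),g("top",T,(678,382),.05);print("top prism -x corners",b,(b[0]+b[1])/2)
t=g("top",T,(608,235),.05);print("top +x +y corner",t,"centre",(t+b[1])/2)
q=g("top",T,(593,305),.0712),g("top",T,(664,305),.0712);print("ridge",q)
r=g("top",T,(552,312),.0985);l=g("top",T,(687,323),.0985);print("top tips",r,l,(r+l)/2)
f=np.load("/tmp/s7.npz");d=f["d"]
for lo,hi in((.215,.242),(.185,.208)): print(level(d,lo,hi,.08,.104,.595,.675)[:, [0,4]].round(4).tolist())
E
```

```text
side prism [0.62677302 0.22393791] [0.58673677 0.22957132] [0.58492317 0.21006209] [0.6058481 0.217    ] [0.60819021 0.22977951] [0.60502718 0.2085588 ] [0.6066087  0.21916915]
side tips bottom end [0.60112471 0.23380461] [0.59823018 0.19455661] mid [0.59967745 0.21418061]
top prism -x corners (array([0.58733003, 0.22791149]), array([0.58680781, 0.20482064])) [0.58706892 0.21636607]
top +x +y corner [0.62914488 0.22446275] centre [0.60797635 0.2146417 ]
ridge (array([0.60734908, 0.22417719]), array([0.6068892 , 0.20431392]))
top tips [0.60323327 0.22930481] [0.59939697 0.19256247] [0.60131512 0.21093364]
[[0.598, 0.2335], [0.604, 0.234], [0.61, 0.2338], [0.616, 0.2333], [0.622, 0.2325], [0.628, 0.2317], [0.634, 0.2313], [0.64, 0.2309], [0.646, 0.2297], [0.652, 0.2284], [0.658, 0.2268], [0.664, 0.2256], [0.67, 0.2254], [0.676, 0.2248]]
[[0.598, 0.197], [0.604, 0.1993], [0.61, 0.1968], [0.616, 0.1959], [0.622, 0.1956], [0.628, 0.1953], [0.634, 0.1952], [0.64, 0.1945], [0.646, 0.1956], [0.652, 0.195], [0.658, 0.196], [0.664, 0.1964], [0.67, 0.1953], [0.676, 0.1936]]
```

move_arm(commands=[[[0,0.1,0.4,0],[0,0,0,0],[0.8,0,0,0],[0.8,0,0,0],[0.6,0,0,0],[0.4,0,0,0],[0,0,0,0],[0,0,0,0]]])

```text
clock: 14.0
tool_pos: [0.6877, 0.21, 0.0193]
orientation: [144.9, 90.0, -131.1]
force: [0.8, 0.1, -0.9]
opening: 0.032
```

```bash
python3 - <<'E'
from h import *
o=get_obs();print(o["tool_pos"],o["opening"],o["force"])
b,d=snapshot("side");np.savez("/tmp/s8",b=b,d=d)
for lo,hi in((.224,.246),(.186,.206)): print(level(d,lo,hi,.052,.083,.595,.675).round(4))
E
```

```text
[0.68773088 0.21004258 0.01929932] 0.03204375350348954 [ 0.81569601  0.10651042 -0.87132609]
[[0.598  0.0528 0.0599 0.0721 0.229 ]
 [0.604  0.0524 0.0667 0.0729 0.2329]
 [0.61   0.0604 0.0689 0.0737 0.2372]
 [0.616  0.0589 0.0674 0.0745 0.2372]
 [0.622  0.0581 0.0684 0.0736 0.2367]
 [0.628  0.0603 0.0692 0.0732 0.2359]
 [0.634  0.062  0.0684 0.0733 0.2356]
 [0.64   0.0608 0.0694 0.074  0.2346]
 [0.646  0.0604 0.0677 0.0745 0.2336]
 [0.652  0.0627 0.0691 0.0745 0.2319]
 [0.658  0.0589 0.0665 0.0743 0.2309]
 [0.664  0.0623 0.0682 0.0721 0.2297]
 [0.67   0.0603 0.0689 0.0756 0.2293]]
[[0.598  0.0614 0.0681 0.0741 0.2008]
 [0.604  0.0608 0.071  0.0726 0.2039]
 [0.61   0.0675 0.071  0.075  0.2008]
 [0.616  0.0599 0.0679 0.074  0.2001]
 [0.622  0.0601 0.0688 0.0737 0.1995]
 [0.628  0.0595 0.0684 0.0723 0.1989]
 [0.634  0.0609 0.0686 0.0744 0.1991]
 [0.64   0.0613 0.0679 0.0746 0.1991]
 [0.646  0.0584 0.069  0.0737 0.199 ]
 [0.652  0.0603 0.0688 0.0736 0.1994]
 [0.658  0.0607 0.0684 0.0728 0.2   ]
 [0.664  0.0596 0.0673 0.0744 0.1995]
 [0.67   0.0601 0.0679 0.0727 0.1997]
 [0.676  0.0623 0.0715 0.0826 0.1899]]
```

move_arm(commands=[[[0.4,0,0,0],[0.4,0,0,0],[0,0,0,0],[0,0,0,0]]])

```text
clock: 14.45
tool_pos: [0.6876, 0.21, 0.0113]
orientation: [132.9, 90.0, -143.1]
force: [0.2, 0.4, -0.4]
opening: 0.0319
```

```bash
python3 - <<'E'
from h import *
o=get_obs();print(o["tool_pos"],o["opening"],o["force"])
b,d=snapshot("side");np.savez("/tmp/s9",b=b,d=d)
for lo,hi in((.228,.246),(.190,.206)): print(level(d,lo,hi,.045,.075,.611,.675).mean(0).round(4))
E
```

```text
[0.68759945 0.21002881 0.01125572] 0.031944707303102 [ 0.24740719  0.40897295 -0.44541722]
[0.644  0.05   0.0572 0.0654 0.2339]
[0.644  0.0515 0.0604 0.0666 0.1996]
```

move_arm(commands=[[[0,0,0,0],[0,0,0,0],[0,0,0,0]]], jaw=2.9)

```text
clock: 14.8
tool_pos: [0.6878, 0.2101, 0.0116]
orientation: [-58.2, 90.0, 25.9]
force: [-0.3, 1.4, -0.7]
opening: 0.0292
```

move_arm(commands=[[[0,0,0,0],[0,0,0,0],[0,0,0,0],[0,0,0,0],[0,0,0,0]]], jaw=2.7)

```text
clock: 15.3
tool_pos: [0.6877, 0.2101, 0.0115]
orientation: [-144.1, 90.0, -60.0]
force: [0.4, 0.1, -0.0]
opening: 0.027
```

```bash
python3 - <<'E'
from h import *
o=get_obs();print(o["tool_pos"],o["opening"],o["force"])
b,d=snapshot("side");a,da=snapshot("top");np.savez("/tmp/s10",b=b,d=d,a=a,da=da)
for n in(b,a):
    h=cv2.cvtColor(n,cv2.COLOR_RGB2HSV);s=slice(180,320) if n is b else slice(150,220)
    y0=s.start;m=h[s,205:300];R=((m[...,0]<8)|(m[...,0]>172))&(m[...,1]>130);G=(m[...,0]>50)&(m[...,0]<75)&(m[...,1]>130)
    for q,k in((R,"red"),(G,"green")): ys,xs=np.nonzero(q);print(k,[(x+205,y+y0) for x,y in zip(xs,ys)][:25])
c=np.zeros((600,800,3),np.uint8)
c[:600,:400]=cv2.resize(b[240:315,230:280],(400,600),interpolation=cv2.INTER_CUBIC);c[:600,400:]=cv2.resize(a[160:220,210:250],(400,600),interpolation=cv2.INTER_CUBIC)
save("m8.png",c)
E
```

```text
[0.68770917 0.21011231 0.01146306] 0.02697749096746098 [ 0.41069613  0.05066721 -0.03996849]
red [(np.int64(244), np.int64(279)), (np.int64(243), np.int64(280)), (np.int64(244), np.int64(280))]
green []
red [(np.int64(230), np.int64(175)), (np.int64(230), np.int64(176))]
green []
```

View pics/m8.png

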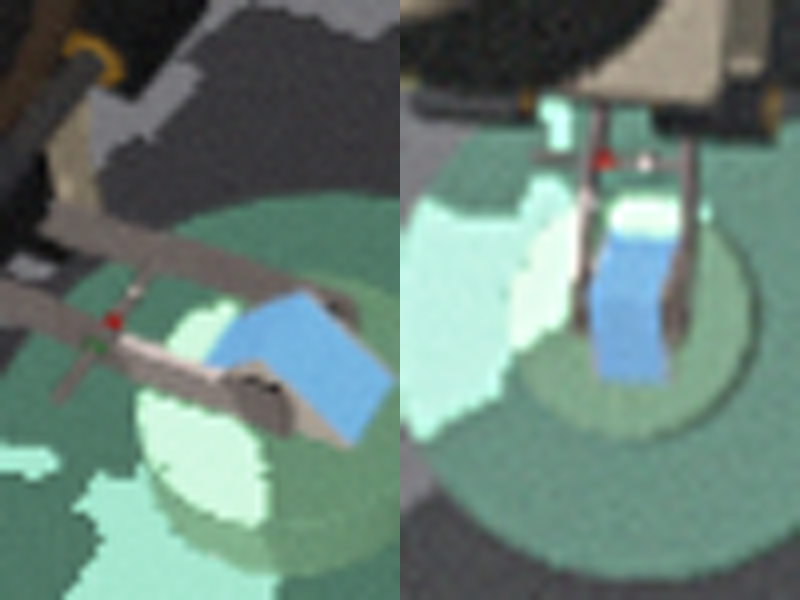

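move_arm(commands=[[[-0.1,0,0,0],[-0.3,0,0,0],[-0.6,0,0,0],[-0.8,0,0,0],[-1,0,0,0],[-1,0,0,0],[-1,0,0,0],[-1,0,0,0]]])

```text
clock: 16.2
tool_pos: [0.6878, 0.2102, 0.0707]
orientation: [-52.4, 90.0, 31.7]
force: [-0.1, -0.1, -1.9]
opening: 0.027
```

move_arm(commands=[[[-1,0,0,0],[-1,0,0,0],[-0.5,0,0,0],[-0.2,0,0,0],[0,0,0,0],[0,0,0,0],[0,0,0,0],[0,0,0,0]]])

```text
clock: 17.0
tool_pos: [0.6875, 0.21, 0.0959]
orientation: [123.2, 90.0, -152.8]
force: [-0.3, 0.3, -0.8]
opening: 0.0271
```

```bash
python3 - <<'E'
from h import *
o=get_obs();print(o["tool_pos"],o["opening"],o["force"])
b,d=snapshot("side");a,da=snapshot("top");np.savez("/tmp/s11",b=b,d=d,a=a,da=da)
for lo,hi in((.222,.246),(.185,.206)): print(level(d,lo,hi,.12,.16,.59,.675).round(4))
h=cv2.cvtColor(b,cv2.COLOR_RGB2HSV)
m=((h[...,0]>95)&(h[...,0]<125)&(h[...,1]>80));m[:200]=0;m[310:]=0;m[:,:220]=0;m[:,300:]=0
ys,xs=np.nonzero(m);P=np.array([pt("side",u,v,d[v,u]) for u,v in zip(xs,ys) if d[v,u]>0])
P=P[P[:,2]>.08];print("prism pts",len(P),P.min(0),P.max(0),np.median(P,0))
# ridge / base edges: per x bin mean z & per y slope of each face
for s in(-1,1):
    Q=P[(P[:,0]-.606)*s>.002]; 
    if len(Q)>10:
        c=np.linalg.lstsq(np.c_[Q[:,:2]-[.606,.217],np.ones(len(Q))],Q[:,2],rcond=None)[0];print("face",s,len(Q),"dz/dx,dz/dy,z0",c.round(3))
s,x=slice(200,300),slice(205,300);m=h[s,x];c=b[s,x].astype(int)
R=((m[...,0]<8)|(m[...,0]>172))&(m[...,1]>120);G=(c[...,1]-c[...,0]>30)&(c[...,1]-c[...,2]>30)
for q,k in((R,"red"),(G,"green")):
    ys,xs=np.nonzero(q);print(k,[(u+205,v+200,*pt("side",u+205,v+200,d[v+200,u+205]).round(3).tolist()) for u,v in zip(xs,ys)][:10])
save("m9.png",cv2.resize(b[210:290,225:285],(600,800))[:600])
E
```

```text
[0.68748468 0.21001265 0.09592503] 0.02714437766169364 [-0.33981756  0.2874531  -0.81387808]
[[0.593  0.1332 0.1379 0.1428 0.2276]
 [0.599  0.1335 0.1439 0.1493 0.2295]
 [0.605  0.1363 0.1482 0.1538 0.2292]
 [0.611  0.1352 0.1468 0.1521 0.2318]
 [0.617  0.1364 0.1447 0.1493 0.2331]
 [0.623  0.138  0.1434 0.1496 0.2326]
 [0.629  0.1346 0.145  0.1514 0.2322]
 [0.635  0.1379 0.144  0.1499 0.2318]
 [0.641  0.1374 0.1466 0.1499 0.231 ]
 [0.647  0.1357 0.1439 0.1494 0.2313]
 [0.653  0.1383 0.1454 0.149  0.2285]
 [0.659  0.1374 0.145  0.1503 0.2273]
 [0.665  0.1374 0.1445 0.1513 0.2266]
 [0.671  0.1364 0.1449 0.149  0.2262]]
[[0.599  0.1377 0.1455 0.1492 0.2042]
 [0.605  0.1472 0.1483 0.1498 0.2034]
 [0.611  0.1461 0.1488 0.151  0.2045]
 [0.617  0.1395 0.1469 0.1508 0.2035]
 [0.623  0.1366 0.1448 0.1493 0.2043]
 [0.629  0.1362 0.1455 0.149  0.2027]
 [0.635  0.1363 0.146  0.1506 0.2026]
 [0.641  0.137  0.1438 0.1499 0.2019]
 [0.647  0.1367 0.1449 0.1493 0.2029]
 [0.653  0.1358 0.1462 0.1489 0.2028]
 [0.659  0.1368 0.1448 0.1507 0.2029]
 [0.665  0.1362 0.1442 0.1504 0.2025]
 [0.671  0.1279 0.
[... 323 characters left out ...]
 0.003), (np.int64(237), np.int64(248), 0.648, 0.221, 0.143), (np.int64(237), np.int64(249), 0.647, 0.225, 0.145), (np.int64(238), np.int64(249), 0.647, 0.221, 0.141)]
green [(np.int64(235), np.int64(251), 0.646, 0.231, 0.147), (np.int64(235), np.int64(252), 0.647, 0.231, 0.144), (np.int64(264), np.int64(274), 0.632, 0.177, 0.028), (np.int64(265), np.int64(274), 0.622, 0.189, 0.046), (np.int64(266), np.int64(274), 0.62, 0.19, 0.048), (np.int64(267), np.int64(274), 0.617, 0.19, 0.049), (np.int64(268), np.int64(274), 0.616, 0.189, 0.049), (np.int64(269), np.int64(274), 0.614, 0.189, 0.049), (np.int64(270), np.int64(274), 0.612, 0.189, 0.05), (np.int64(263), np.int64(275), 0.624, 0.193, 0.048)]
```

```bash
python3 -c "
from h import *
o=get_obs();print(o['clock'],o['opening'],o['tool_pos']);print(close_job())"
```

```text
17.1 0.027129692145061356 [0.68761428 0.21006771 0.09617321]
the job is handed in; nothing more can be done
None
```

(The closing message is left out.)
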